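# Put away an unpacked kiln load

## Task

Sort what came out of the kiln: stand the two round kiln posts upright in the long wooden tray and the two square kiln posts upright in the square steel tray. Lift the little bottle vase straight up over its ledge's front rail, keep it upright, and set it down gently, without dropping it, on the centre of the round plywood bat (within about a centimetre). Leave the small blue pinch bowl where it stands.

Things in the scene. Friction and masses are not known exactly. Their poses are not given: they have to be found in the camera images.
- round_a_mid (a point): Loose kiln post of plain buff fireclay, standing upright, ROUND, 40 mm diameter, 70 mm tall, about 140 g (hidden 0.7 to 1.4 times), with a dark 20 mm dot on top. This point is its centre, 35 mm above its underside; z is up along the post. The two round posts are alike; both belong in the long wooden tray.
- round_b_mid (a point): Loose kiln post of plain buff fireclay, standing upright, ROUND, 40 mm diameter, 70 mm tall, about 140 g (hidden 0.7 to 1.4 times), with a dark 20 mm dot on top. This point is its centre, 35 mm above its underside; z is up along the post. The two round posts are alike; both belong in the long wooden tray.
- square_a_mid (a point): Loose kiln post of plain buff fireclay, standing upright, SQUARE, 38 x 38 mm, 70 mm tall, about 140 g (hidden 0.7 to 1.4 times), with a dark 20 mm dot on top. This point is its centre, 35 mm above its underside; z is up along the post. Its x and y are square to its side faces. The two square posts are alike; both belong in the square steel tray.
- square_b_mid (a point): Loose kiln post of plain buff fireclay, standing upright, SQUARE, 38 x 38 mm, 70 mm tall, about 140 g (hidden 0.7 to 1.4 times), with a dark 20 mm dot on top. This point is its centre, 35 mm above its underside; z is up along the post. Its x and y are square to its side faces. The two square posts are alike; both belong in the square steel tray.
- vase_mid (a point): Loose small glazed bottle vase, 95 mm tall, about 180 g, standing on the railed ledge: round belly 60 mm across at most (25 mm above its underside), foot 44 mm across, neck 26 to 28 mm in diameter from 52 to 88 mm above its underside, lip 32 mm. Easiest gripped round the neck. This point is its centre, 47.5 mm above its underside; z is up along the vase.
- tray_long: Fixed long wooden tray, open on top, outside 80 (its x) x 160 (its y) x 20 mm high, walls and floor 6 mm thick, so inside 68 x 148 mm. Origin: centre of its underside, on the table. Both round posts stand in it side by side along its y.
- tray_square: Fixed square dark steel tray, open on top, outside 130 x 130 x 20 mm high, walls and floor 4 mm thick, so inside 122 x 122 mm. Origin: centre of its underside, on the table; x and y square to its walls. Both square posts stand in it.
- bat: Fixed round plywood bat (disc), 120 mm diameter, flat top 15 mm above the table, with two thin dark rings drawn about its centre (68 and 104 mm across). Origin: centre of its underside. The vase goes on its centre.
- rack: Fixed small plywood ledge, 110 (its x) x 150 (its y) mm, its board's top 30 mm above the table; open above. Front (its -x side): a steel retaining rail 8 mm thick along its y at x = -50 mm, top 62 mm above the table (32 mm over the board). Back panel at x = 52 mm, top 70 mm above the table; low side strips at y = +-72 mm, top 44 mm above the table. Origin: centre of its underside, on the table.
- pinch_bowl: Loose small blue-glazed pinch bowl, 60 mm across the rim, 40 mm high, standing upright among the posts; to be left alone. Origin: centre of its underside.

How it is judged (in metres and radians):
On the way:
1. the vase is lifted clear above the ledge's rail while still over the ledge (z of vase_mid in the frame of rack above 0.108 m and x of vase_mid in the frame of rack between -0.05 and 0.05 m and y of vase_mid in the frame of rack between -0.075 and 0.075 m), for 0.03 s.
At the end, for the whole second after the job is handed in: Round posts stand in the long wooden tray, square posts in the square steel tray, on the floor, upright within 0.12 rad; the vase stands upright on the bat within 15 mm of its centre; all at rest; the pinch bowl within 20 mm of its start (x of round_a_mid in the frame of tray_long between -0.018 and 0.018 m and y of round_a_mid in the frame of tray_long between -0.058 and 0.058 m and z of round_a_mid in the frame of tray_long between 0.036 and 0.046 m and angle between each of round_a_mid, square_a_mid, round_b_mid, square_b_mid, vase_mid's own z axis and vertical below 0.12 rad and linear speed of each of round_a, square_a, round_b, square_b, vase below 0.02 m/s and angular speed of each of round_a, square_a, round_b, square_b, vase below 0.2 rad/s and x of square_a_mid in the frame of tray_square between -0.045 and 0.045 m and y of square_a_mid in the frame of tray_square between -0.045 and 0.045 m and z of square_a_mid in the frame of tray_square between 0.034 and 0.044 m and x of round_b_mid in the frame of tray_long between -0.018 and 0.018 m and y of round_b_mid in the frame of tray_long between -0.058 and 0.058 m and z of round_b_mid in the frame of tray_long between 0.036 and 0.046 m and x of square_b_mid in the frame of tray_square between -0.045 and 0.045 m and y of square_b_mid in the frame of tray_square between -0.045 and 0.045 m and z of square_b_mid in the frame of tray_square between 0.034 and 0.044 m and horizontal distance between vase_mid and bat below 0.015 m and z of vase_mid in the frame of bat between 0.0578 and 0.0678 m and distance of pinch_bowl from where it was at the start of the episode below 0.02 m); the robot touches nothing.
It fails at once if the vase is tipped by more than 0.6 rad (angle between vase_mid's own z axis and vertical above 0.6 rad).
It fails at once if the vase is dropped (falls freely, faster than 0.6 m/s) (linear speed of vase above 0.6 m/s and contact force between the fingers and vase below 0.05 N).
It fails at once if the pinch bowl is moved by more than 20 mm (distance of pinch_bowl from where it was at the start of the episode above 0.02 m).
It also fails if it takes over 128 s, if anything falls off the work surface, if the arm or the gripper's body presses on something with over 40 N, if the wrist force passes 120 N, or if a joint passes its speed limit or range.

## Robot

A 6-joint arm with a two-finger parallel gripper is mounted at the origin on the work surface. World frame = base frame: x ahead of the robot, y to its left, z up, the work surface at z = 0. Lengths are in mm, angles in rad, forces in N, time in s.
With the tool pointing down it reaches from about 425 to 1125 mm from the base axis. Payload 14.9 kg.
Tool frame: the origin (TCP) lies midway between the tips of the shut fingers; the grasp point (between the pads) lies tcp_to_grasp behind it (tcp_to_grasp is the distance from the TCP to the grasp point, in mm); z points along the fingers, y is the direction in which the jaws open and shut (so a half turn about z gives the same grasp; the last joint's range is limited). The gripper opens to 91 mm and grips with 3 to 60 N. Pads are 32 mm wide; open, the fingers measure 118 mm over their backs; the gripper's body (76 mm by 178 mm) begins 60 mm behind the grasp point.
Start: joints at [1.082, 0.379, 1.734, -0, 1.028, -0.033], TCP at [308.135, 628.546, 213.932] pointing down, gripper open.
Joint ranges: [-2.77, 2.77], [-0.74, 2.19], [0, 2.66], [-1.06, 4.2], [0.31, 2.87], [-3.08, 3.08]. Speed limits (rad/s): [1.89, 1.89, 2.39, 3.14, 3.14, 3.14].

## Interface

Orientations are given as a 3x3 rotation matrix whose columns are the frame's x, y, z axes.
In Python, from bench import * gives the robot as it stands. The module is installed in compiled form; this text tells all that it offers.
- The arm moves only by the shell command python3 -m jog 'ROWS' [FORCE]. ROWS is JSON, a list that holds one entry, the list of rows, each a list of 7 numbers: the gripper's target within -1 to 1 (shut at 1, half-way at 0, fully open at -1), then the shift along the world's x, y, z scaled (see below), then the turn, a rotation vector about the world's x, y, z scaled (see below). A call has 1 to 10 rows; each row is the pose to reach, as a shift and turn from the pose measured when the call began, turning the shorter way round; what a row does not reach only later rows make up. The controller multiplies each number of a shift by 0.12 m and each number of a turn by 180 degrees. A row lasts 1/12 s, in which the tool goes at most 41.7 mm and 7.16 degrees, less where a joint would pass 70% of its speed; a pose out of reach is approached as far as the arm can. A call with a number of a shift or a turn outside -1 to 1 is refused whole. A call with a gripper value outside its range is refused whole. The fingers move at their own pace and stop on an object; FORCE is the grip in N (left out, the last holds). Time passes only in rows, so rows that repeat a pose let the fingers close. It gives the time, the measured TCP pose, the force and the opening at its end, in the units of the state.
- get_obs(): the state, without advancing time (a new reading comes with each control period).
- get_image(name): name is "side" or "top"; returns a dict with "color" (384x512x3 uint8, blue, green, red), "camera_matrix" (3x3 intrinsics, pixels), "world_from_camera" (4x4, takes a point from camera to world coordinates). Camera axes: x right, y down, z forward; pixel columns grow to the right and rows downward; lengths in mm; the calibration is good to about 2 mm. A picture is of the moment at which its call begins. There is no depth.
- finish_job(): hands the job in, once; it reports no verdict.
The state is a dict: "time": time; "joints": joint angles; "joint_vel": joint speeds; "effort": joint torques, N m; "tool_pos": TCP position; "orientation": TCP orientation; "ft_force": force on the tool from outside, world axes, zero at the start; "ft_torque": the same for the moment, N m; "finger_gap": opening from 0.0 (shut) to 1.0 (fully open).
Only numpy, scipy, OpenCV 4.12 (cv2) and the standard library are available. Lean on these libraries where they do the work, as an engineer would, in place of code of your own. Each camera call takes 0.05 s, during which the arm holds its last target.

## Working session

There is one attempt and no reset: what is moved stays moved. The work goes in short steps, Python scripts to look and compute and a shell command to move; the robot and the scene stay as the last step left them, time stands still between calls to the robot, and variables do not carry over. Pictures are saved under pics/ and viewed, and the job is handed in when it is done.

```bash
mkdir -p pics; python3 - <<'E'
from bench import *
import cv2
o=get_obs();print(o)
try: print(tcp_to_grasp)
except Exception as e: print(e)
for n in("top","side"):
    d=get_image(n);cv2.imwrite(f"pics/{n}0.png",d["color"]);print(d["camera_matrix"],d["world_from_camera"])
E
```

```text
{'time': 0.0, 'joints': array([ 1.08169478e+00,  3.79376014e-01,  1.73479388e+00,  1.50866347e-05,
        1.02850106e+00, -3.33166092e-02]), 'joint_vel': array([ 7.72865519e-04,  1.12010998e-03, -3.55142284e-04,  9.42823171e-04,
       -8.51040305e-06,  2.27688629e-03]), 'effort': array([-2.35513515e-03, -7.63706803e+01, -4.34379458e+01,  6.50967797e-02,
        4.23902739e-02, -1.26620475e-04]), 'tool_pos': array([307.94014962, 628.17917586, 213.30452831]), 'orientation': array([[-8.97912358e-01,  4.40173976e-01, -5.18027617e-04],
       [ 4.40174278e-01,  8.97911861e-01, -9.45803251e-04],
       [ 4.88251648e-05, -1.07727086e-03, -9.99999419e-01]]), 'ft_force': array([ 0.52499545,  0.56313184, -0.43206048]), 'ft_torque': array([ 0.01601907, -0.01653863,  0.04173574]), 'finger_gap': 1.0031529695482286}
18.8
[[419.07806029   0.         255.32119893]
 [  0.         419.07806029 182.53821979]
 [  0.           0.           1.        ]] [[ 2.36802825e-02 -9.97400422e-01  6.80561767e-02  4.61373504e+02]
 [-9.99707788e-01 -2.39557523e-02 -3.23430765e-03  4.54955804e+00]
 [ 4.85623673e-03 -6.79597006e-02 -9.97676248e-01  1.23201873e+03]
 [ 0.00000000e+00  0.00000000e+00  0.00000000e+00  1.00000000e+00]]
[[490.28658749   0.         251.39412646]
 [  0.         490.28658749 187.42377836]
 [  0.           0.           1.        ]] [[ 9.94363364e-01 -7.63959768e-02  7.35197610e-02  4.53715147e+02]
 [-1.05919724e-01 -7.46791951e-01  6.56568956e-01 -7.54302078e+02]
 [ 4.74473905e-03 -6.60655309e-01 -7.50674397e-01  9.66180097e+02]
 [ 0.00000000e+00  0.00000000e+00  0.00000000e+00  1.00000000e+00]]
```

View pics/top0.png

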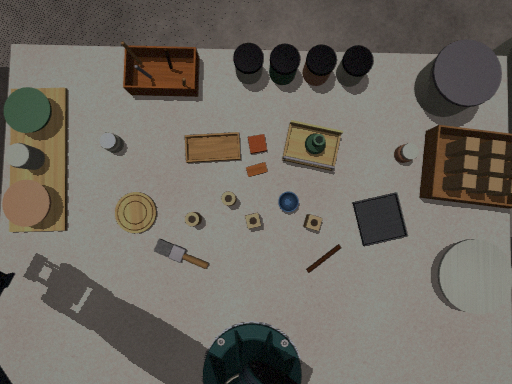

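View pics/side0.png

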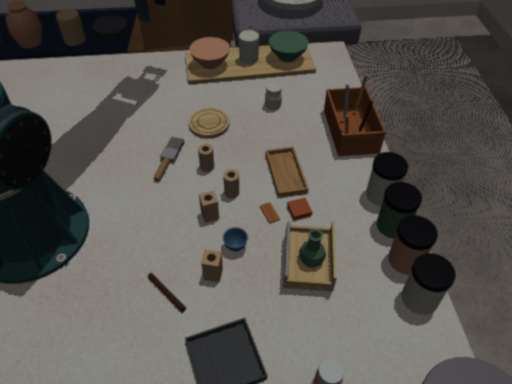

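The top view shows the round posts at about (193,218) and (229,199) and the square posts at (254,221) and (314,223). The bowl is at (288,202), the vase at (316,143), the bat at (135,213), the long tray at (213,148) and the square tray at (380,219). I'll enlarge the area and measure it.

```bash
cat > h.py <<'E'
import numpy as np, cv2
def ray(d,u,v,z):
    K=d["camera_matrix"];T=d["world_from_camera"]
    r=T[:3,:3]@np.linalg.solve(K,[u,v,1.]);c=T[:3,3]
    return (c+r*(z-c[2])/r[2])
def proj(d,p):
    T=np.linalg.inv(d["world_from_camera"]);q=T[:3,:3]@np.array(p,float)+T[:3,3];q=d["camera_matrix"]@q;return q[:2]/q[2]
def two(d1,p1,d2,p2):
    A=[];B=[]
    for d,(u,v) in((d1,p1),(d2,p2)):
        K=d["camera_matrix"];T=d["world_from_camera"];r=T[:3,:3]@np.linalg.solve(K,[u,v,1.]);r/=np.linalg.norm(r)
        M=np.eye(3)-np.outer(r,r);A.append(M);B.append(M@T[:3,3])
    x=np.linalg.lstsq(np.vstack(A),np.hstack(B),rcond=None)[0];return x
E
python3 - <<'E'
import cv2
t=cv2.imread("pics/top0.png");s=cv2.imread("pics/side0.png")
c=t[120:260,170:420];cv2.imwrite("pics/c1.png",cv2.resize(c,None,fx=3.2,fy=3.2,interpolation=cv2.INTER_CUBIC))
c=t[120:260,100:260];cv2.imwrite("pics/c2.png",cv2.resize(c,None,fx=4,fy=4,interpolation=cv2.INTER_CUBIC))
c=s[100:290,150:350];cv2.imwrite("pics/c3.png",cv2.resize(c,None,fx=3,fy=3,interpolation=cv2.INTER_CUBIC))
E
```

```text
(no output)
```

View pics/c1.png

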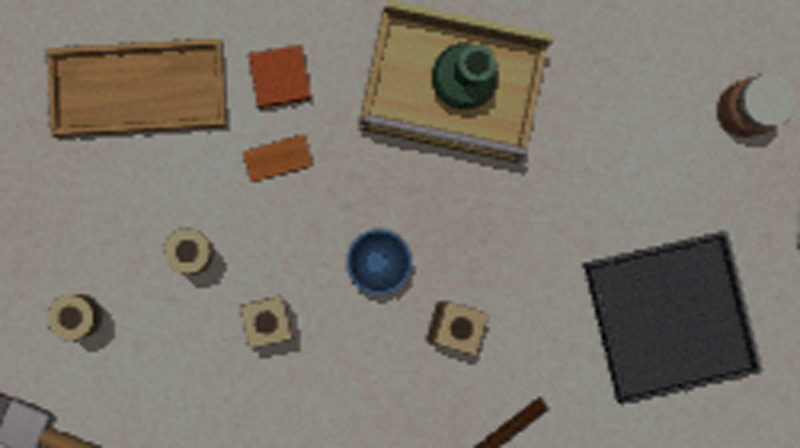

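View pics/c2.png

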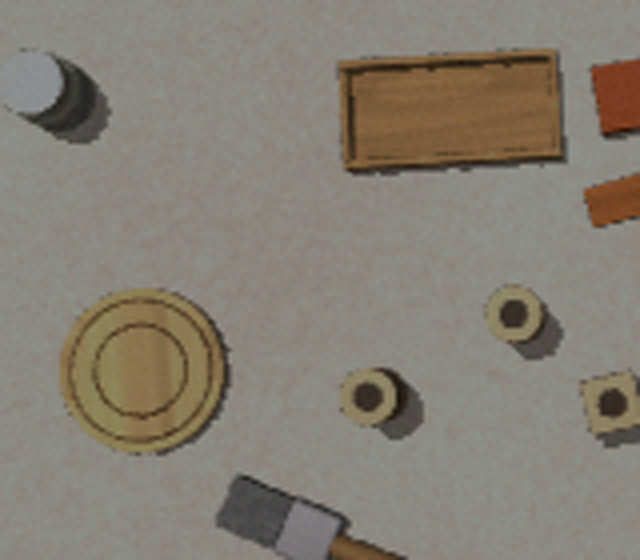

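View pics/c3.png

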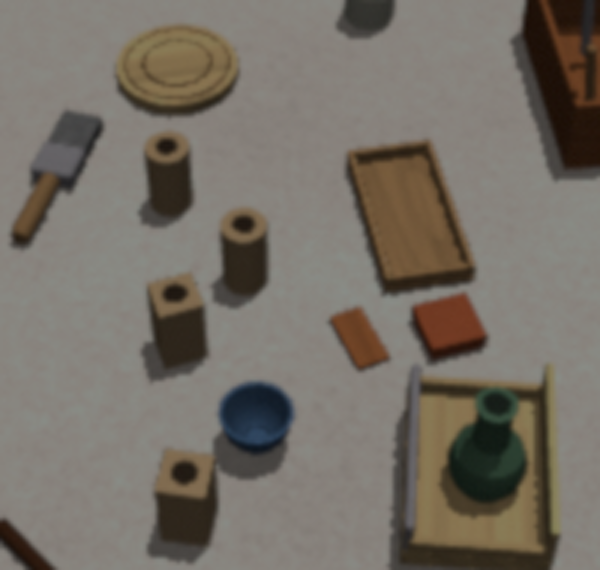

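The two views agree on which posts are round and which are square. Next I'll take measurements from masks.

```bash
python3 - <<'E'
from bench import *
from h import *
np.set_printoptions(precision=1,suppress=True)
D={n:get_image(n) for n in("top","side")}
G={n:D[n]["color"].astype(int) for n in D}
def comp(mask,u,v,r):
    m=np.zeros_like(mask);m[v-r:v+r+1,u-r:u+r+1]=mask[v-r:v+r+1,u-r:u+r+1]
    n,l,st,ce=cv2.connectedComponentsWithStats(m.astype(np.uint8))
    b=1+np.argmin(np.hypot(*(ce[1:]-[u,v]).T));return l==b,st[b,4],ce[b]
def dot(n,u,v,r=5):
    g=G[n].sum(2)[v-r:v+r+1,u-r:u+r+1].astype(float)
    w=np.clip(np.percentile(g,60)-60-g,0,None)
    yy,xx=np.mgrid[v-r:v+r+1,u-r:u+r+1];k=(xx-u)**2+(yy-v)**2<=r*r;w=w*k
    return np.array([(w*xx).sum(),(w*yy).sum()])/w.sum()
for nm,t,s in(("ra",(192,219),(206,149)),("rb",(228,198),(231,175)),("sa",(253,221),(208,197)),("sb",(314,222),(211,257))):
    a=dot("top",*t,4);b=dot("side",*s,5)
    print(nm,a,b,ray(D["top"],*a,70)[:2],ray(D["side"],*b,70)[:2],two(D["top"],a,D["side"],b))
im=G["top"]
# square tops: bright buff
buff=(im[...,2]-im[...,0]>35)&(im[...,2]>130)
for nm,u,v in(("sa",253,221),("sb",314,222)):
    m=buff[v-12:v+13,u-12:u+13];ys,xs=np.nonzero(m);P=np.array([ray(D["top"],x+u-12,y+v-12,70)[:2] for x,y in zip(xs,ys)],np.float32)
    print(nm,len(P),cv2.minAreaRect(P))
def rect(nm,mask,box,z):
    u0,v0,u1,v1=box;m=np.zeros(mask.shape,np.uint8);m[v0:v1,u0:u1]=mask[v0:v1,u0:u1]
    m=cv2.morphologyEx(m,cv2.MORPH_OPEN,np.ones((2,2),np.uint8))
    c=max(cv2.findContours(m,0,cv2.CHAIN_APPROX_NONE)[0],key=cv2.contourArea)[:,0]
    P=np.array([ray(D["top"],x,y,z)[:2] for x,y in c],np.float32);r=cv2.minAreaRect(P);print(nm,r,np.array(cv2.boxPoints(r)));return P
rb=im[...,2]-im[...,0]
P=rect("long",rb>30,(180,128,246,168),20)
P=rect("square",im.sum(2)<200,(345,185,415,255),20)
P=rect("bat",rb>30,(110,188,160,236),15);print(cv2.minEnclosingCircle(P))
P=rect("rack",rb>22,(278,118,346,172),50)
P=rect("bowl",im[...,0]-im[...,2]>20,(272,188,304,216),40);print(cv2.minEnclosingCircle(P))
E
```

```text
ra [191.4 218.9] [205.  148.3] [435.9 174.8] [435.3 177.4] [435.6 174.3  73. ]
rb [227.9 198.1] [230.7 174.2] [495.6  75.8] [494.9  78.4] [495.1  75.6  73. ]
sa [252.5 220.5] [207.8 197.3] [435.5   6. ] [434.4   8.8] [435.    6.   73.2]
sb [313.8 222.2] [211.  257.1] [ 434.6 -163.2] [ 433.2 -161.1] [ 434.  -162.9   72.6]
sa 111 ((436.11834716796875, 5.949098587036133), (35.477760314941406, 34.794647216796875), 15.523677825927734)
sb 110 ((434.7120056152344, -163.3811492919922), (34.866973876953125, 35.67170715332031), 74.89449310302734)
long ((643.2208862304688, 126.42289733886719), (79.71858978271484, 159.4512176513672), 4.779053688049316) [[596.9 202.6]
 [610.1  43.7]
 [689.6  50.3]
 [676.3 209.2]]
square ((444.4159851074219, -363.018310546875), (131.2559356689453, 132.1341552734375), 14.566503524780273) [[ 364.3 -315.6]
 [ 397.5 -443.5]
 [ 524.6 -410.5]
 [ 491.3 -282.6]]
bat ((447.9973449707031, 343.61138916015625), (115.40399169921875, 116.04661560058594), 1.3689075708389282) [[388.9 400.2]
 [391.7 284.2]
 [507.1 287. ]
 [504.3 403. ]]
((447.3119812011719, 343.8038635253906), 59.714656829833984)
rack ((651.244873046875, -159.9295654296875), (151.5429229736328, 92.57917022705078), 79.7365493774414) [[ 592.2 -226.2]
 [ 683.3 -242.7]
 [ 710.3  -93.6]
 [ 619.2  -77.1]]
bowl ((488.8472900390625, -95.65633392333984), (56.13387680053711, 54.43171691894531), 46.1823616027832) [[ 449.8  -97.1]
 [ 489.1 -134.8]
 [ 527.9  -94.2]
 [ 488.6  -56.6]]
((488.6558532714844, -96.64305114746094), 29.133821487426758)
```

```bash
python3 - <<'E'
import cv2
t=cv2.imread("pics/top0.png");s=cv2.imread("pics/side0.png")
c=cv2.resize(t[115:175,275:350],None,fx=8,fy=8,interpolation=cv2.INTER_CUBIC);cv2.imwrite("pics/v1.png",c)
c=cv2.resize(s[215:295,275:350],None,fx=7,fy=7,interpolation=cv2.INTER_CUBIC);cv2.imwrite("pics/v2.png",c)
E
```

```text
(no output)
```

View pics/v1.png

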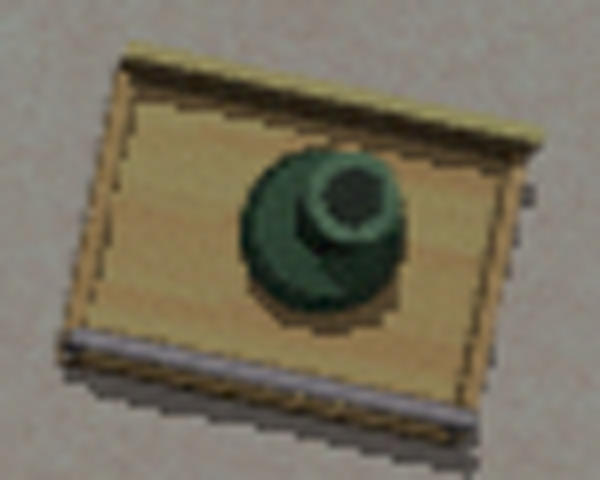

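View pics/v2.png

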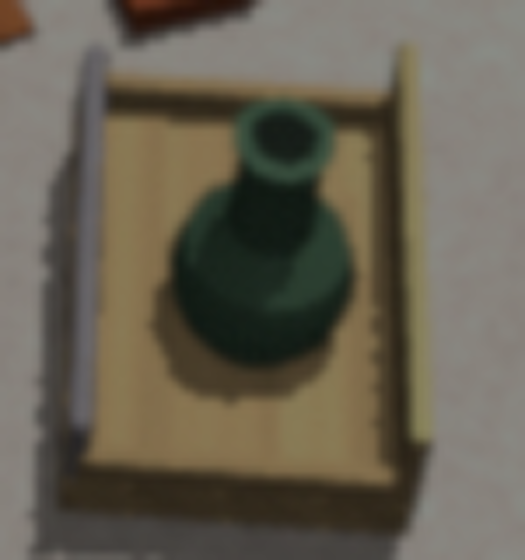

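```bash
python3 - <<'E'
from bench import *
from h import *
np.set_printoptions(precision=1,suppress=True)
D={n:get_image(n) for n in("top","side")}
a=(318.6,139.1);b=(315.3,234.3)
print("lip",ray(D["top"],*a,125),ray(D["side"],*b,125),two(D["top"],a,D["side"],b))
# belly in top: crop centre (322,230) at z~57
print("belly",ray(D["top"],275+322/8-.5,115+230/8-.5,55))
f=lambda x,y,z:ray(D["top"],275+x/8-.5,115+y/8-.5,z)
A=f(70,342,62);B=f(475,418,62);print("rail",A,B,np.hypot(*(B-A)[:2]),np.arctan2(-(B-A)[0],-(B-A)[1]))
C=f(130,50,70);E=f(540,135,70);print("back",C,E)
for p in(A,B,C,E):pass
o=get_obs();R=o["orientation"];print(o["tool_pos"],np.degrees(np.arctan2(R[1,1],R[0,1])))
for n in D:
  ims=D[n]["color"]; cv2.imwrite(f"pics/{n}1.png",ims)
E
```

```text
lip [ 657.1 -165.1  125. ] [ 656.3 -163.3  125. ] [ 656.3 -164.7  127.1]
belly [ 657.3 -165.1   55. ]
rail [614.3 -76.   62. ] [ 590.9 -218.7   62. ] 144.58744074732883 0.1624736051279734
back [716.9 -94.6  70. ] [ 690.3 -238.9   70. ]
[308.1 628.4 213.7] 63.88358610570144
```

```bash
cat > to.py <<'E'
import sys,numpy as np
from bench import *
from scipy.spatial.transform import Rotation as S
a=[float(v) for v in sys.argv[1:]]   # x y z jawdeg
o=get_obs();R=o["orientation"];p=o["tool_pos"]
j=np.radians(a[3]);y=np.array([np.cos(j),np.sin(j),0])
if y@R[:,1]<0:y=-y
z=np.array([0,0,-1.]);T=np.column_stack([np.cross(y,z),y,z])
print("t %.2f"%o["time"],"pos",p.round(1),"jaw %.1f"%np.degrees(np.arctan2(R[1,1],R[0,1])),"gap %.3f"%o["finger_gap"],"F",o["ft_force"].round(1),"j",o["joints"].round(2))
print("shift units",((np.array(a[:3])-p)/120).round(3),"turn units",(S.from_matrix(T@R.T).as_rotvec()/np.pi).round(3))
E
python3 -m jog '[[[-1,0.27,-1,0,0,0,-0.06],[-1,0.27,-1,0,0,0,-0.06],[-1,0.27,-1,0,0,0,-0.06],[-1,0.27,-1,0,0,0,-0.06]]]'
python3 -m jog '[[[-1,0.27,-1,0,0,0,-0.06],[-1,0.27,-1,0,0,0,-0.06],[-1,0.27,-1,0,0,0,-0.06],[-1,0.27,-1,0,0,0,-0.06]]]'
python3 -m jog '[[[-1,0.27,-1,0,0,0,-0.06],[-1,0.27,-1,0,0,0,-0.06],[-1,0.27,-1,0,0,0,-0.06],[-1,0.27,-1,0,0,0,-0.06]]]'
python3 to.py 436 175.5 110 22
```

```text
time: 0.63
tool_pos: [341.0, 503.1, 213.1]
orientation: [[-0.798, 0.602, -0.001], [0.602, 0.798, -0.003], [-0.001, -0.003, -1.0]]
ft_force: [1.1, 1.2, 0.3]
finger_gap: 0.997
time: 0.97
tool_pos: [373.7, 378.5, 212.8]
orientation: [[-0.67, 0.743, -0.002], [0.743, 0.67, -0.004], [-0.001, -0.004, -1.0]]
ft_force: [-0.3, 0.4, 0.2]
finger_gap: 1.001
time: 1.3
tool_pos: [406.6, 254.3, 212.7]
orientation: [[-0.516, 0.856, -0.003], [0.856, 0.516, -0.004], [-0.002, -0.005, -1.0]]
ft_force: [0.2, 0.4, -0.0]
finger_gap: 1.0
t 1.30 pos [406.6 254.3 212.7] jaw 31.1 gap 1.000 F [ 0.2  0.4 -0. ] j [ 0.51  0.03  2.17 -0.    0.95 -0.03]
shift units [ 0.245 -0.656 -0.856] turn units [ 0.001 -0.001 -0.05 ]
```

```bash

python3 -m jog '[[[-1,0.245,-0.656,-0.6,0,0,-0.05],[-1,0.245,-0.656,-0.856,0,0,-0.05],[-1,0.245,-0.656,-0.856,0,0,-0.05],[-1,0.245,-0.656,-0.856,0,0,-0.05],[-1,0.245,-0.656,-0.856,0,0,-0.05]]]' >/dev/null
python3 to.py 436 175.5 30 22; python3 - <<'E'
from bench import *
import cv2
d=get_image("top")["color"];cv2.imwrite("pics/t2.png",cv2.resize(d[120:290,130:300],None,fx=3,fy=3))
E
```

```text
t 1.72 pos [435.  174.1 107.9] jaw 22.0 gap 0.998 F [-0.8  0.8  0.6] j [ 0.33  0.19  2.23 -0.    0.73 -0.05]
shift units [ 0.008  0.011 -0.649] turn units [ 0.002 -0.003  0.   ]
```

View pics/t2.png

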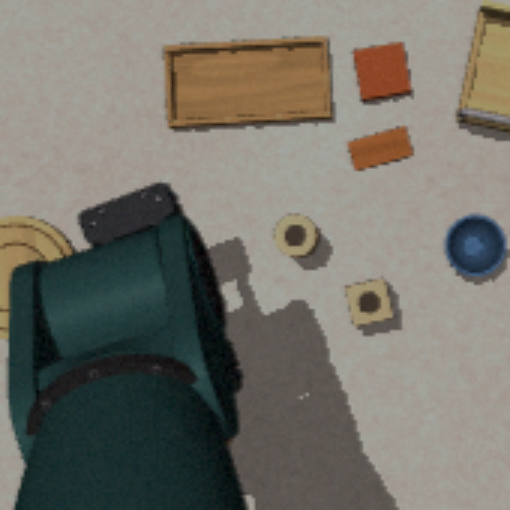

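The arm hides the post from above, and rb and sa haven't moved. I'm going down to grasp.

```bash

python3 -m jog '[[[-1,0.01,0.01,-0.2,0,0,0],[-1,0.01,0.01,-0.45,0,0,0],[-1,0.01,0.01,-0.649,0,0,0],[-1,0.01,0.01,-0.649,0,0,0],[1,0.01,0.01,-0.649,0,0,0],[1,0.01,0.01,-0.649,0,0,0],[1,0.01,0.01,-0.649,0,0,0],[1,0.01,0.01,-0.649,0,0,0],[1,0.01,0.01,-0.649,0,0,0],[1,0.01,0.01,-0.649,0,0,0]]]' 25
python3 to.py 640 162.4 90 5
```

```text
time: 2.6
tool_pos: [437.5, 176.7, 32.4]
orientation: [[-0.375, 0.927, -0.005], [0.927, 0.375, -0.004], [-0.002, -0.006, -1.0]]
ft_force: [-0.2, 1.2, 0.0]
finger_gap: 0.594
t 2.60 pos [437.5 176.7  32.4] jaw 22.0 gap 0.594 F [-0.2  1.2  0. ] j [ 0.34  0.35  2.23 -0.    0.56 -0.04]
shift units [ 1.688 -0.119  0.48 ] turn units [ 0.001 -0.002 -0.095]
```

```bash

python3 -m jog '[[[1,0,0,0,0,0,0],[1,0,0,0,0,0,0],[1,0,0,0,0,0,0],[1,0,0,0,0,0,0]]]' | tail -1
python3 to.py 640 162.4 90 5
```

```text
finger_gap: 0.433
t 2.93 pos [437.6 176.7  32.6] jaw 22.0 gap 0.433 F [-1.5 -0.1  6.4] j [ 0.34  0.35  2.23 -0.    0.56 -0.04]
shift units [ 1.687 -0.119  0.479] turn units [ 0.001 -0.002 -0.094]
```

Holding at 39.4 mm, which matches the post's diameter. Now lift and carry.

```bash

python3 -m jog '[[[1,0,0,0.2,0,0,0],[1,0,0,0.48,0,0,0],[1,0.2,0,0.48,0,0,-0.03],[1,0.4,0,0.48,0,0,-0.06],[1,0.6,-0.05,0.48,0,0,-0.09],[1,0.8,-0.05,0.48,0,0,-0.094],[1,0.9,-0.1,0.48,0,0,-0.094],[1,0.9,-0.1,0.48,0,0,-0.094]]]' | tail -1
python3 to.py 640 162.4 90 5
```

```text
finger_gap: 0.433
t 3.60 pos [547.4 164.   90.1] jaw 5.1 gap 0.433 F [ 0.1 -0.  -2. ] j [ 0.25  0.36  2.04 -0.    0.74  0.16]
shift units [ 0.772 -0.013 -0.001] turn units [ 0.001 -0.002 -0.001]
```

```bash

python3 -m jog '[[[1,0.25,0,0,0,0,0],[1,0.5,0,0,0,0,0],[1,0.7,-0.01,0,0,0,0],[1,0.772,-0.013,0,0,0,0],[1,0.772,-0.013,0,0,0,0],[1,0.772,-0.013,-0.1,0,0,0],[1,0.772,-0.013,-0.2,0,0,0],[1,0.772,-0.013,-0.3,0,0,0],[1,0.772,-0.013,-0.35,0,0,0],[1,0.772,-0.013,-0.35,0,0,0]]]' | tail -1
python3 to.py 640 162.4 40 5
python3 - <<'E'
from bench import *
import cv2
d=get_image("side")["color"];cv2.imwrite("pics/s3.png",cv2.resize(d[80:280,150:350],None,fx=3,fy=3))
E
```

```text
finger_gap: 0.432
t 4.43 pos [638.1 162.2  45.7] jaw 5.1 gap 0.432 F [ 0.8 -0.4 -1.7] j [ 0.21  0.54  1.86 -0.    0.75  0.13]
shift units [ 0.016  0.001 -0.047] turn units [ 0.001 -0.003 -0.001]
```

View pics/s3.png

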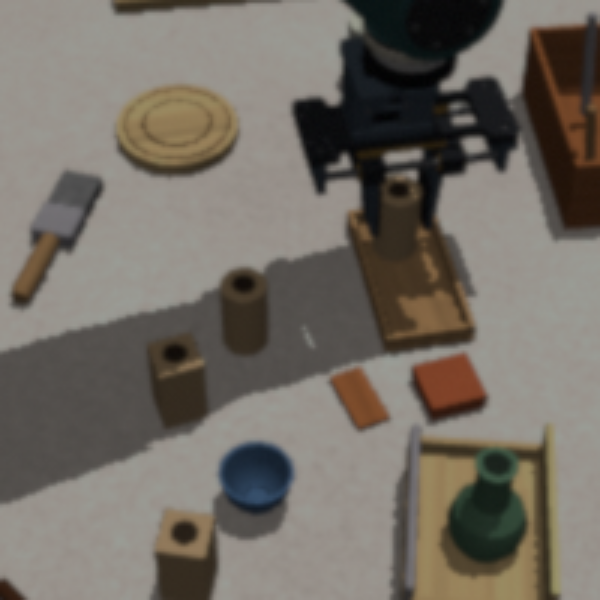

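The post hangs inside the wooden tray, toward its far end. Now lower it and release.

```bash

python3 -m jog '[[[1,0.015,0,-0.02,0,0,0],[1,0.015,0,-0.04,0,0,0],[1,0.015,0,-0.05,0,0,0],[1,0.015,0,-0.055,0,0,0],[1,0.015,0,-0.055,0,0,0]]]'|tail -2
python3 to.py 640 162.4 39 5
```

```text
ft_force: [-0.5, -0.6, -0.9]
finger_gap: 0.432
t 4.90 pos [640.8 162.4  40.2] jaw 5.1 gap 0.432 F [-0.5 -0.6 -0.9] j [ 0.21  0.55  1.86 -0.    0.74  0.13]
shift units [-0.006  0.    -0.01 ] turn units [ 0.001 -0.002 -0.001]
```

```bash

python3 -m jog '[[[1,0,0,-0.012,0,0,0],[1,0,0,-0.015,0,0,0],[-0.2,0,0,-0.015,0,0,0],[-0.2,0,0,-0.015,0,0,0],[-0.2,0,0,-0.015,0,0,0],[-1,0,0,-0.015,0,0,0],[-1,0,0,-0.015,0,0,0],[-1,0,0,0.3,0,0,0],[-1,0,0,0.6,0,0,0],[-1,0,0,0.65,0,0,0]]]'|tail -2
python3 to.py 495.5 76.5 110 10
python3 - <<'E'
from bench import *
import cv2
d=get_image("side")["color"];cv2.imwrite("pics/s4.png",cv2.resize(d[80:280,150:350],None,fx=3,fy=3))
E
```

```text
ft_force: [1.0, -0.0, 0.6]
finger_gap: 0.936
t 5.73 pos [643.5 163.  123.7] jaw 5.1 gap 0.936 F [ 1.  -0.   0.6] j [ 0.21  0.44  1.84 -0.    0.86  0.13]
shift units [-1.233 -0.721 -0.114] turn units [ 0.    -0.     0.027]
```

View pics/s4.png

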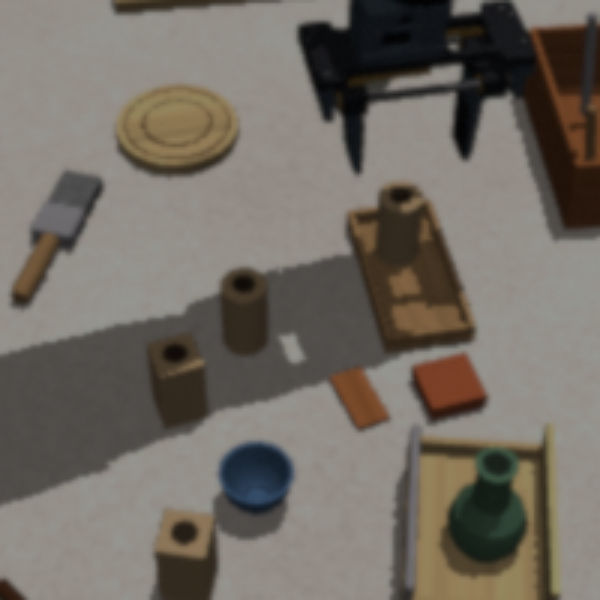

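The first round post is standing in the tray. Next is rb.

```bash

python3 -m jog '[[[-1,-0.3,-0.2,0,0,0,0.01],[-1,-0.6,-0.4,0,0,0,0.027],[-1,-0.9,-0.6,0,0,0,0.027],[-1,-0.95,-0.721,-0.1,0,0,0.027],[-1,-0.95,-0.721,-0.1,0,0,0.027]]]'|tail -2
python3 to.py 495.5 76.5 30 10
```

```text
ft_force: [-0.1, 0.2, -0.0]
finger_gap: 0.997
t 6.20 pos [525.1  74.2 108.4] jaw 9.9 gap 0.997 F [-0.1  0.2 -0. ] j [ 0.1   0.28  2.12 -0.    0.75 -0.07]
shift units [-0.247  0.019 -0.653] turn units [ 0.001 -0.002  0.001]
```

```bash

python3 -m jog '[[[-1,-0.247,0.019,0,0,0,0],[-1,-0.247,0.019,0,0,0,0],[-1,-0.247,0.019,-0.2,0,0,0],[-1,-0.247,0.019,-0.45,0,0,0],[-1,-0.247,0.019,-0.653,0,0,0],[-1,-0.247,0.019,-0.653,0,0,0],[1,-0.247,0.019,-0.653,0,0,0],[1,-0.247,0.019,-0.653,0,0,0],[1,-0.247,0.019,-0.653,0,0,0],[1,-0.247,0.019,-0.653,0,0,0]]]'|tail -2
python3 -m jog '[[[1,0,0,0,0,0,0],[1,0,0,0,0,0,0],[1,0,0,0,0,0,0],[1,0,0,0,0,0,0],[1,0,0,0,0,0,0],[1,0,0,0,0,0,0]]]'|tail -2
python3 to.py 646 90.6 90 5
```

```text
ft_force: [0.1, 0.2, -0.4]
finger_gap: 0.737
ft_force: [-2.3, 0.3, 6.0]
finger_gap: 0.436
t 7.53 pos [496.5  76.7  31.5] jaw 9.9 gap 0.436 F [-2.3  0.3  6. ] j [ 0.11  0.39  2.18 -0.    0.58 -0.06]
shift units [1.246 0.116 0.488] turn units [ 0.001 -0.001 -0.027]
```

```bash

python3 -m jog '[[[1,0,0,0.2,0,0,0],[1,0,0,0.5,0,0,0],[1,0.2,0,0.5,0,0,0],[1,0.45,0,0.5,0,0,-0.02],[1,0.7,0.05,0.5,0,0,-0.027],[1,0.9,0.1,0.5,0,0,-0.027],[1,0.95,0.116,0.5,0,0,-0.027],[1,0.95,0.116,0.5,0,0,-0.027]]]'|tail -1
python3 to.py 646 90.6 38 5
```

```text
finger_gap: 0.433
t 8.20 pos [611.5  90.9  91.2] jaw 5.1 gap 0.433 F [-0.5 -0.7 -1.3] j [ 0.11  0.42  1.94 -0.    0.78  0.02]
shift units [ 0.287 -0.003 -0.443] turn units [ 0.001 -0.001 -0.   ]
```

```bash

python3 -m jog '[[[1,0.2,0,0,0,0,0],[1,0.287,0,0,0,0,0],[1,0.287,0,0,0,0,0],[1,0.287,0,-0.12,0,0,0],[1,0.287,0,-0.25,0,0,0],[1,0.287,0,-0.36,0,0,0],[1,0.287,0,-0.4,0,0,0],[1,0.287,0,-0.43,0,0,0],[1,0.287,0,-0.43,0,0,0]]]'|tail -2
python3 to.py 646 90.6 38 5
```

```text
ft_force: [0.2, 0.3, -1.8]
finger_gap: 0.432
t 8.95 pos [645.2  90.8  38.5] jaw 5.1 gap 0.432 F [ 0.2  0.3 -1.8] j [ 0.1   0.55  1.88 -0.    0.72  0.02]
shift units [ 0.007 -0.002 -0.004] turn units [ 0.001 -0.001 -0.   ]
```

```bash

python3 -m jog '[[[1,0,0,-0.008,0,0,0],[-0.2,0,0,-0.008,0,0,0],[-0.2,0,0,-0.008,0,0,0],[-0.2,0,0,-0.008,0,0,0],[-1,0,0,-0.008,0,0,0],[-1,0,0,-0.008,0,0,0],[-1,0,0,0.3,0,0,0],[-1,0,0,0.6,0,0,0],[-1,-0.2,0,0.65,0,0,0]]]'|tail -2
python3 to.py 435.5 6.8 110 15
python3 - <<'E'
from bench import *
import cv2
d=get_image("side")["color"];cv2.imwrite("pics/s5.png",cv2.resize(d[80:280,150:350],None,fx=3,fy=3))
E
```

```text
ft_force: [1.4, -0.4, 1.8]
finger_gap: 0.932
t 9.70 pos [626.8  91.2 122.4] jaw 5.0 gap 0.932 F [ 1.4 -0.4  1.8] j [ 0.11  0.39  1.91 -0.    0.83  0.02]
shift units [-1.594 -0.703 -0.104] turn units [0.    0.002 0.055]
```

View pics/s5.png

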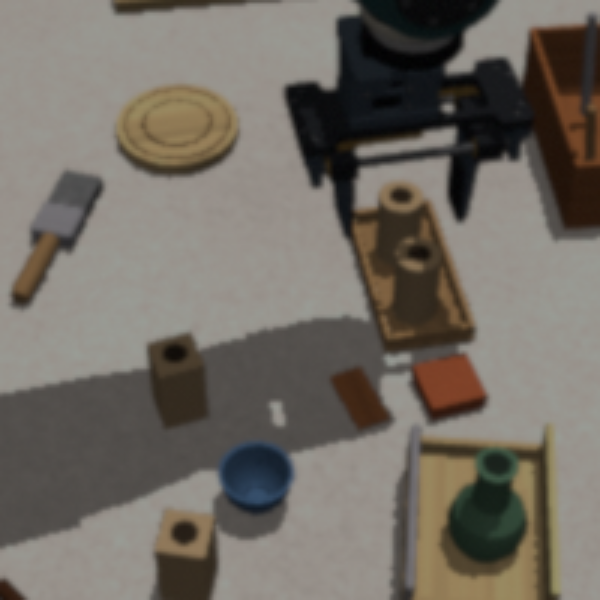

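Both round posts stand in the long tray. Now square a.

```bash

python3 -m jog '[[[-1,-0.3,-0.2,0,0,0,0.02],[-1,-0.6,-0.4,0,0,0,0.055],[-1,-0.9,-0.6,0,0,0,0.055],[-1,-0.95,-0.703,-0.1,0,0,0.055],[-1,-0.95,-0.703,-0.1,0,0,0.055]]]'|tail -1
python3 to.py 435.5 6.8 110 15
python3 -m jog '[[[-1,-0.25,0,0,0,0,0],[-1,-0.5,0,0,0,0,0],[-1,-0.64,0,0,0,0,0],[-1,-0.64,0,0,0,0,0],[-1,-0.64,0,0,0,0,0]]]'|tail -1
python3 to.py 435.5 6.8 30 15
```

```text
finger_gap: 1.0
t 10.17 pos [502.5   5.  106.9] jaw 14.9 gap 1.000 F [-0.4  0.4 -0.6] j [-0.04  0.24  2.17 -0.    0.73 -0.29]
shift units [-0.558  0.015  0.026] turn units [ 0.    -0.001  0.001]
finger_gap: 0.999
t 10.58 pos [426.2   5.1 107.4] jaw 14.9 gap 0.999 F [0.5 0.2 0.3] j [-0.04  0.12  2.32 -0.    0.7  -0.3 ]
shift units [ 0.078  0.014 -0.645] turn units [ 0.    -0.001  0.001]
```

```bash

python3 -m jog '[[[-1,0.078,0.014,0,0,0,0],[-1,0.078,0.014,-0.2,0,0,0],[-1,0.078,0.014,-0.45,0,0,0],[-1,0.078,0.014,-0.645,0,0,0],[-1,0.078,0.014,-0.645,0,0,0],[1,0.078,0.014,-0.645,0,0,0],[1,0.078,0.014,-0.645,0,0,0],[1,0.078,0.014,-0.645,0,0,0],[1,0.078,0.014,-0.645,0,0,0],[1,0.078,0.014,-0.645,0,0,0]]]'|tail -1
python3 -m jog '[[[1,0,0,0,0,0,0],[1,0,0,0,0,0,0],[1,0,0,0,0,0,0],[1,0,0,0,0,0,0],[1,0,0,0,0,0,0],[1,0,0,0,0,0,0]]]'|tail -2
python3 to.py 437 -334 120 15
```

```text
finger_gap: 0.662
ft_force: [-1.5, -0.2, 7.3]
finger_gap: 0.415
t 11.92 pos [436.5   6.8  31.1] jaw 14.9 gap 0.415 F [-1.5 -0.2  7.3] j [-0.04  0.31  2.3  -0.    0.53 -0.29]
shift units [ 0.005 -2.84   0.741] turn units [ 0.001 -0.     0.001]
```

```bash

python3 -m jog '[[[1,0,0,0.3,0,0,0],[1,0,0,0.6,0,0,0],[1,0,-0.1,0.9,0,0,0],[1,0.02,-0.4,0.9,0,0,0],[1,0.03,-0.7,0.9,0,0,0],[1,0.04,-1,0.9,0,0,0]]]'|tail -1
python3 -m jog '[[[1,0.02,-0.3,0,0,0,0],[1,0.03,-0.6,0,0,0,0],[1,0.04,-1,0,0,0,0]]]'|tail -1
python3 -m jog '[[[1,0,-0.3,0,0,0,0],[1,0,-0.6,0,0,0,0],[1,0,-0.9,0,0,0,0],[1,0,-0.9,0,0,0,0]]]'|tail -1
python3 to.py 451 -390 70 15
```

```text
finger_gap: 0.415
finger_gap: 0.414
finger_gap: 0.416
t 13.00 pos [ 445.6 -342.7  140.1] jaw 14.8 gap 0.416 F [ 1.2  1.1 -0.4] j [-0.7   0.27  2.05 -0.    0.82 -0.95]
shift units [ 0.045 -0.394 -0.584] turn units [0.001 0.001 0.001]
```

```bash

python3 -m jog '[[[1,0.02,-0.2,0,0,0,0],[1,0.045,-0.394,-0.1,0,0,0],[1,0.045,-0.394,-0.3,0,0,0],[1,0.045,-0.394,-0.5,0,0,0],[1,0.045,-0.394,-0.7,0,0,0],[1,0.045,-0.394,-0.78,0,0,0],[1,0.045,-0.394,-0.82,0,0,0],[1,0.045,-0.394,-0.82,0,0,0]]]'|tail -1
python3 to.py 451 -390 35.5 15
python3 - <<'E'
from bench import *
import cv2
d=get_image("side")["color"];cv2.imwrite("pics/s6.png",cv2.resize(d[220:384,150:350],None,fx=3,fy=3))
E
```

```text
finger_gap: 0.416
t 13.67 pos [ 450.8 -389.6   41.2] jaw 14.8 gap 0.416 F [-0.  -0.4 -0.2] j [-0.75  0.47  2.   -0.    0.67 -1.01]
shift units [ 0.002 -0.003 -0.047] turn units [0.001 0.001 0.001]
```

View pics/s6.png

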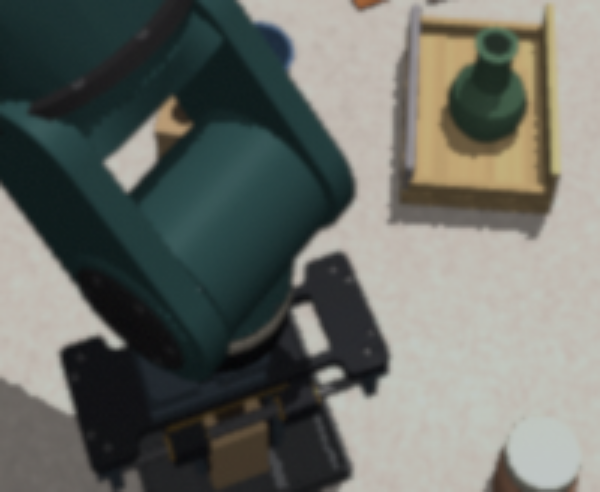

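The post is over the steel tray. Lower it and release.

```bash

python3 -m jog '[[[1,0,0,-0.025,0,0,0],[1,0,0,-0.045,0,0,0],[1,0,0,-0.05,0,0,0],[1,0,0,-0.053,0,0,0],[-0.1,0,0,-0.053,0,0,0],[-0.1,0,0,-0.053,0,0,0],[-0.1,0,0,-0.053,0,0,0],[-1,0,0,-0.053,0,0,0],[-1,0,0,-0.053,0,0,0]]]'|tail -2
python3 to.py 435 -162.5 120 -15
python3 -m jog '[[[-1,0,0,0.3,0,0,0],[-1,0,0,0.6,0,0,0],[-1,-0.02,0.2,0.65,0,0,-0.03],[-1,-0.04,0.5,0.65,0,0,-0.07],[-1,-0.06,0.8,0.65,0,0,-0.1],[-1,-0.06,0.9,0.65,0,0,-0.13],[-1,-0.06,0.9,0.65,0,0,-0.166],[-1,-0.06,0.9,0.65,0,0,-0.166]]]'|tail -1
python3 to.py 435 -162.5 120 -15
```

```text
ft_force: [-0.2, 0.3, -0.1]
finger_gap: 0.667
t 14.47 pos [ 451.3 -390.1   35.9] jaw 14.8 gap 0.667 F [-0.2  0.3 -0.1] j [-0.75  0.48  2.   -0.    0.66 -1.01]
shift units [-0.136  1.896  0.701] turn units [ 0.001  0.001 -0.166]
finger_gap: 1.0
t 15.13 pos [ 444.2 -281.3  114.1] jaw -15.3 gap 1.000 F [ 0.3 -0.3 -0.2] j [-0.61  0.26  2.13 -0.01  0.75 -0.34]
shift units [-0.077  0.99   0.049] turn units [0.002 0.    0.002]
```

```bash

python3 -m jog '[[[-1,-0.03,0.3,0,0,0,0],[-1,-0.05,0.6,0,0,0,0],[-1,-0.077,0.9,0,0,0,0],[-1,-0.077,0.99,0,0,0,0],[-1,-0.077,0.99,0,0,0,0]]]'|tail -1
python3 to.py 435 -162.5 30 -15
python3 - <<'E'
from bench import *
import cv2
d=get_image("side")["color"];cv2.imwrite("pics/s7.png",cv2.resize(d[184:384,150:350],None,fx=3,fy=3))
E
```

```text
finger_gap: 1.003
t 15.55 pos [ 434.8 -161.   114.1] jaw -15.0 gap 1.003 F [-0.8  0.1  0.5] j [-0.4   0.17  2.25 -0.01  0.73 -0.14]
shift units [ 0.002 -0.013 -0.701] turn units [ 0.001  0.    -0.   ]
```

View pics/s7.png

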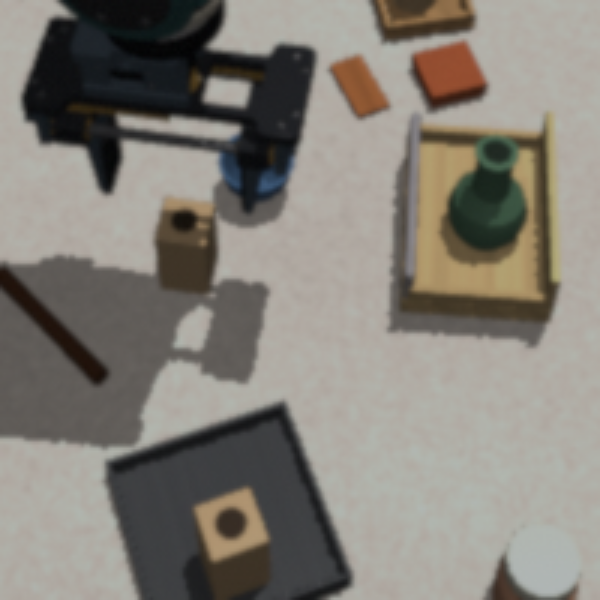

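Square a is in the steel tray, and the fingers are clear of the bowl. Now grasp square b.

```bash

python3 -m jog '[[[-1,0,-0.013,-0.2,0,0,0],[-1,0,-0.013,-0.45,0,0,0],[-1,0,-0.013,-0.65,0,0,0],[-1,0,-0.013,-0.701,0,0,0],[-1,0,-0.013,-0.701,0,0,0],[1,0,-0.013,-0.701,0,0,0],[1,0,-0.013,-0.701,0,0,0],[1,0,-0.013,-0.701,0,0,0],[1,0,-0.013,-0.701,0,0,0],[1,0,-0.013,-0.701,0,0,0]]]'|tail -1
python3 -m jog '[[[1,0,0,0,0,0,0],[1,0,0,0,0,0,0],[1,0,0,0,0,0,0],[1,0,0,0,0,0,0],[1,0,0,0,0,0,0],[1,0,0,0,0,0,0]]]'|tail -2
python3 to.py 437 -335 120 15
```

```text
finger_gap: 0.669
ft_force: [-1.5, 0.9, 6.3]
finger_gap: 0.416
t 16.93 pos [ 435.7 -164.    31. ] jaw -15.0 gap 0.416 F [-1.5  0.9  6.3] j [-0.41  0.34  2.25 -0.01  0.54 -0.14]
shift units [ 0.01  -1.425  0.741] turn units [0.002 0.001 0.167]
```

```bash

python3 -m jog '[[[1,0,0,0.3,0,0,0],[1,0,0,0.6,0,0,0],[1,0.01,-0.2,0.7,0,0,0.03],[1,0.01,-0.5,0.7,0,0,0.06],[1,0.01,-0.75,0.7,0,0,0.1],[1,0.01,-0.95,0.7,0,0,0.13],[1,0.01,-0.95,0.7,0,0,0.167],[1,0.01,-0.95,0.7,0,0,0.167]]]'|tail -1
python3 to.py 437 -335 45 15
```

```text
finger_gap: 0.415
t 17.60 pos [ 436.7 -279.   114.8] jaw 15.2 gap 0.415 F [ 0.9  0.1 -2.1] j [-0.61  0.24  2.14 -0.    0.75 -0.88]
shift units [ 0.002 -0.466 -0.582] turn units [ 0.001  0.001 -0.001]
```

```bash

python3 -m jog '[[[1,0,-0.25,0,0,0,0],[1,0,-0.466,0,0,0,0],[1,0,-0.466,-0.1,0,0,0],[1,0,-0.466,-0.3,0,0,0],[1,0,-0.466,-0.5,0,0,0],[1,0,-0.466,-0.58,0,0,0],[1,0,-0.466,-0.61,0,0,0],[1,0,-0.466,-0.61,0,0,0]]]'|tail -1
python3 to.py 437 -335 35.5 15
```

```text
finger_gap: 0.415
t 18.27 pos [ 436.5 -334.2   41.2] jaw 15.2 gap 0.415 F [-0.1 -0.5 -1.5] j [-0.7   0.42  2.09  0.    0.63 -0.96]
shift units [ 0.004 -0.006 -0.047] turn units [ 0.001  0.001 -0.001]
```

```bash

python3 -m jog '[[[1,0,0,-0.025,0,0,0],[1,0,0,-0.045,0,0,0],[1,0,0,-0.05,0,0,0],[1,0,0,-0.053,0,0,0],[-0.1,0,0,-0.053,0,0,0],[-0.1,0,0,-0.053,0,0,0],[-0.1,0,0,-0.053,0,0,0],[-1,0,0,-0.053,0,0,0],[-1,0,0,-0.053,0,0,0]]]'|tail -2
python3 -m jog '[[[-1,0,0,0.3,0,0,0],[-1,0,0,0.6,0,0,0],[-1,0,0,0.9,0,0,0],[-1,0,0,1,0,0,0],[-1,0.3,0.2,1,0,0,0],[-1,0.6,0.4,1,0,0,0],[-1,0.9,0.7,1,0,0,0],[-1,0.9,0.7,1,0,0,0]]]'|tail -1
python3 to.py 657 -164.8 165 -14
python3 - <<'E'
from bench import *
import cv2
d=get_image("side")["color"];cv2.imwrite("pics/s8.png",cv2.resize(d[184:384,150:350],None,fx=3,fy=3))
E
```

```text
ft_force: [-0.5, -0.3, -0.3]
finger_gap: 0.667
finger_gap: 1.003
t 19.68 pos [ 547.6 -247.6  155. ] jaw 15.3 gap 1.003 F [-0.2 -0.1  0.2] j [-0.46  0.3   1.97 -0.    0.87 -0.73]
shift units [0.911 0.69  0.083] turn units [ 0.001  0.001 -0.163]
```

View pics/s8.png

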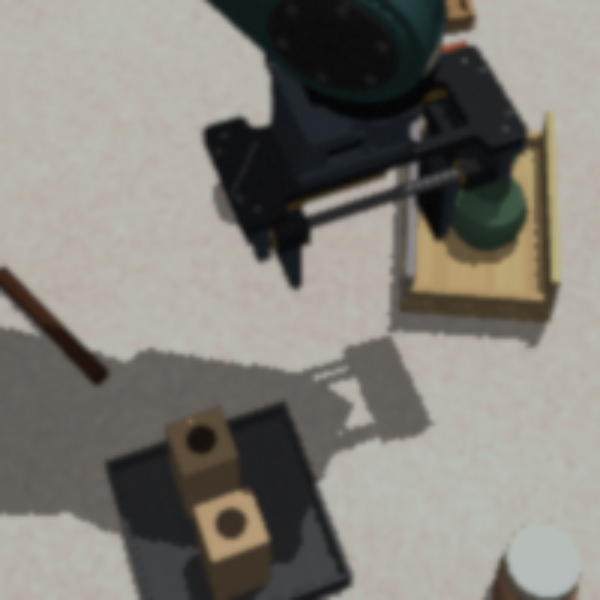

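Both squares are in. Next I'll move above the vase at z 165, which is over its lip.

```bash

python3 -m jog '[[[-1,0,0,0.2,0,0,-0.04],[-1,0.2,0.15,0.2,0,0,-0.08],[-1,0.45,0.3,0.2,0,0,-0.12],[-1,0.7,0.5,0.2,0,0,-0.163],[-1,0.85,0.65,0.15,0,0,-0.163],[-1,0.911,0.69,0.09,0,0,-0.163],[-1,0.911,0.69,0.09,0,0,-0.163],[-1,0.911,0.69,0.09,0,0,-0.163]]]'|tail -1
python3 to.py 657 -164.8 83 -14
python3 - <<'E'
from bench import *
import cv2
d=get_image("side")["color"];cv2.imwrite("pics/s9.png",cv2.resize(d[150:300,250:400],None,fx=4,fy=4))
E
```

```text
finger_gap: 1.001
t 20.40 pos [ 655.5 -165.1  164.6] jaw -13.9 gap 1.001 F [-0.5  0.5  0.6] j [-0.28  0.4   1.81 -0.    0.93 -0.03]
shift units [ 0.012  0.003 -0.68 ] turn units [ 0.001  0.    -0.   ]
```

View pics/s9.png

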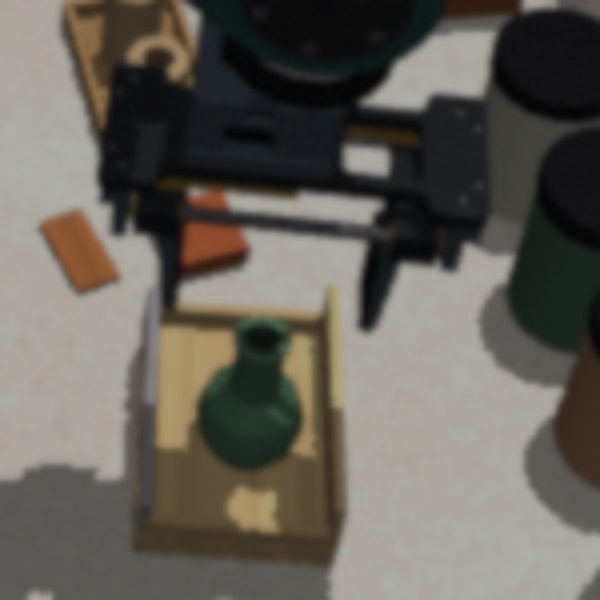

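```bash

python3 -m jog '[[[-1,0.006,0.003,-0.15,0,0,0],[-1,0.008,0.003,-0.3,0,0,0],[-1,0.01,0.003,-0.45,0,0,0],[-1,0.01,0.003,-0.6,0,0,0],[-1,0.01,0.003,-0.68,0,0,0],[-1,0.01,0.003,-0.68,0,0,0]]]'|tail -2
python3 to.py 657 -164.8 83 -14
python3 - <<'E'
from bench import *
import cv2
d=get_image("side")["color"];cv2.imwrite("pics/s10.png",cv2.resize(d[150:300,250:400],None,fx=4,fy=4))
E
```

```text
ft_force: [-0.5, 0.5, -0.3]
finger_gap: 0.998
t 20.95 pos [ 654.8 -165.8   81.8] jaw -14.0 gap 0.998 F [-0.5  0.5 -0.3] j [-0.28  0.51  1.83 -0.01  0.81 -0.03]
shift units [0.019 0.008 0.01 ] turn units [ 0.001 -0.001  0.   ]
```

View pics/s10.png

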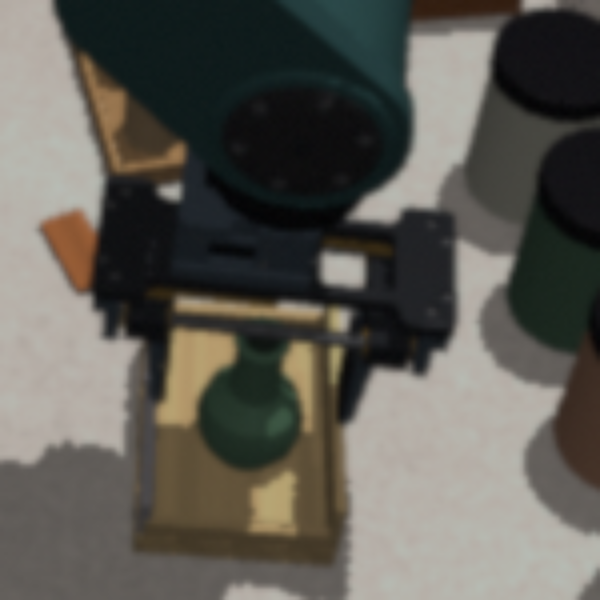

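The neck is centred between the fingers. Close gently.

```bash

python3 -m jog '[[[-1,0.015,0.008,0.02,0,0,0],[0,0.015,0.008,0.02,0,0,0],[0,0.015,0.008,0.02,0,0,0],[0.2,0.015,0.008,0.02,0,0,0],[0.3,0.015,0.008,0.02,0,0,0],[0.4,0.015,0.008,0.02,0,0,0],[1,0.015,0.008,0.02,0,0,0],[1,0.015,0.008,0.02,0,0,0],[1,0.015,0.008,0.02,0,0,0],[1,0.015,0.008,0.02,0,0,0]]]' 15|tail -2
python3 -m jog '[[[1,0,0,0,0,0,0],[1,0,0,0,0,0,0],[1,0,0,0,0,0,0],[1,0,0,0,0,0,0]]]'|tail -2
python3 to.py 657 -164.8 200 -14
```

```text
ft_force: [0.5, 0.9, 0.0]
finger_gap: 0.375
ft_force: [-0.7, -0.0, 1.2]
finger_gap: 0.315
t 22.17 pos [ 657.4 -164.9   85.5] jaw -14.0 gap 0.315 F [-0.7 -0.   1.2] j [-0.28  0.51  1.82 -0.01  0.81 -0.03]
shift units [-0.003  0.001  0.954] turn units [ 0.001 -0.     0.   ]
```

```bash

python3 -m jog '[[[1,0,0,0,0,0,0],[1,0,0,0,0,0,0],[1,0,0,0,0,0,0]]]'|tail -2
python3 -m jog '[[[1,0,0,0.05,0,0,0],[1,0,0,0.12,0,0,0],[1,0,0,0.22,0,0,0],[1,0,0,0.34,0,0,0],[1,0,0,0.46,0,0,0],[1,0,0,0.58,0,0,0],[1,0,0,0.68,0,0,0],[1,0,0,0.75,0,0,0],[1,0,0,0.75,0,0,0],[1,0,0,0.75,0,0,0]]]'|tail -2
python3 to.py 447.5 343.8 175 40
python3 - <<'E'
from bench import *
import cv2
d=get_image("side")["color"];cv2.imwrite("pics/s11.png",cv2.resize(d[150:300,250:400],None,fx=4,fy=4))
E
```

```text
ft_force: [-1.7, 0.7, 1.2]
finger_gap: 0.316
ft_force: [-0.6, 0.4, -2.4]
finger_gap: 0.313
t 23.25 pos [ 657.5 -164.9  176. ] jaw -14.0 gap 0.313 F [-0.6  0.4 -2.4] j [-0.28  0.39  1.8  -0.    0.95 -0.03]
shift units [-1.75   4.239 -0.008] turn units [0.001 0.001 0.3  ]
```

View pics/s11.png

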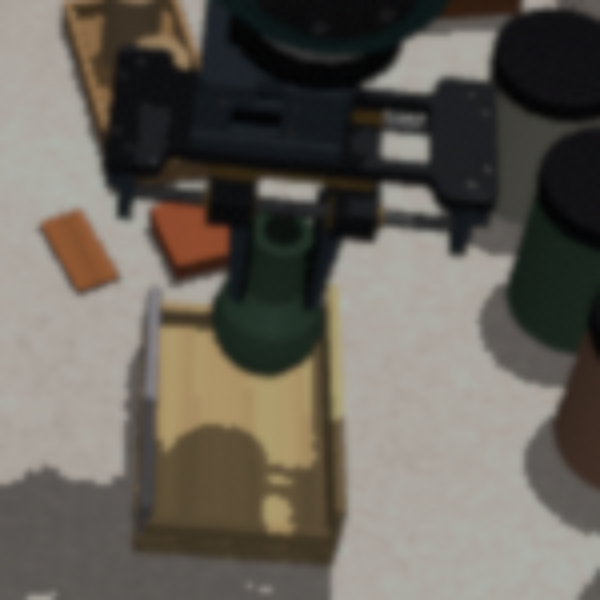

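The vase is clear of the rail and upright. Now carry it smoothly to the bat.

```bash

python3 -m jog '[[[1,-0.05,0.1,0,0,0,0.01],[1,-0.12,0.27,0,0,0,0.02],[1,-0.2,0.48,0,0,0,0.03],[1,-0.29,0.7,0,0,0,0.045],[1,-0.38,0.92,0,0,0,0.06]]]'|tail -1
python3 -m jog '[[[1,-0.09,0.22,0,0,0,0.015],[1,-0.18,0.44,0,0,0,0.03],[1,-0.27,0.66,0,0,0,0.045],[1,-0.36,0.88,0,0,0,0.06]]]'|tail -1
python3 -m jog '[[[1,-0.09,0.22,0,0,0,0.015],[1,-0.18,0.44,0,0,0,0.03],[1,-0.27,0.66,0,0,0,0.045],[1,-0.36,0.88,0,0,0,0.06]]]'|tail -1
python3 -m jog '[[[1,-0.09,0.22,0,0,0,0.015],[1,-0.18,0.44,0,0,0,0.03],[1,-0.27,0.62,0,0,0,0.045],[1,-0.32,0.78,0,0,0,0.06],[1,-0.32,0.78,0,0,0,0.06]]]'|tail -1
python3 to.py 447.5 343.8 175 40
```

```text
finger_gap: 0.315
finger_gap: 0.312
finger_gap: 0.314
finger_gap: 0.311
t 24.80 pos [479.5 257.3 171.6] jaw 30.1 gap 0.311 F [-0.1  0.2 -1.8] j [ 0.45  0.2   2.07 -0.    0.88 -0.07]
shift units [-0.267  0.72   0.028] turn units [ 0.002 -0.001  0.055]
```

```bash

python3 -m jog '[[[1,-0.08,0.2,0,0,0,0.015],[1,-0.15,0.4,-0.05,0,0,0.03],[1,-0.22,0.58,-0.1,0,0,0.045],[1,-0.26,0.68,-0.2,0,0,0.055],[1,-0.267,0.72,-0.32,0,0,0.055],[1,-0.267,0.72,-0.44,0,0,0.055],[1,-0.267,0.72,-0.55,0,0,0.055],[1,-0.267,0.72,-0.6,0,0,0.055],[1,-0.267,0.72,-0.6,0,0,0.055]]]'|tail -1
python3 to.py 447.5 343.8 71 40
python3 - <<'E'
from bench import *
from h import *
np.set_printoptions(precision=1,suppress=True)
d=get_image("side");cv2.imwrite("pics/s12.png",cv2.resize(d["color"][70:190,130:290],None,fx=5,fy=5))
t=get_image("top");cv2.imwrite("pics/t12.png",cv2.resize(t["color"][150:270,80:200],None,fx=5,fy=5))
im=d["color"].astype(int)
o=get_obs()["tool_pos"]
print(proj(d,[447.5,343.8,15]),proj(d,[o[0],o[1],15]))
E
```

```text
finger_gap: 0.316
t 25.55 pos [446.5 342.7  97.7] jaw 40.0 gap 0.316 F [-0.5 -0.2 -1.6] j [ 0.61  0.34  2.05 -0.    0.76 -0.08]
shift units [ 0.008  0.009 -0.223] turn units [ 0.002 -0.002 -0.   ]
[208.  122.1] [208.  122.2]
```

View pics/s12.png

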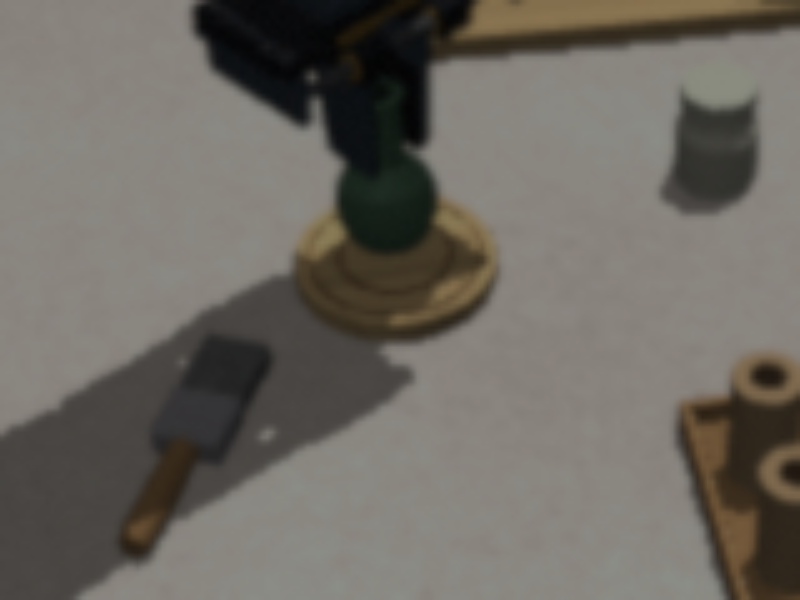

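View pics/t12.png

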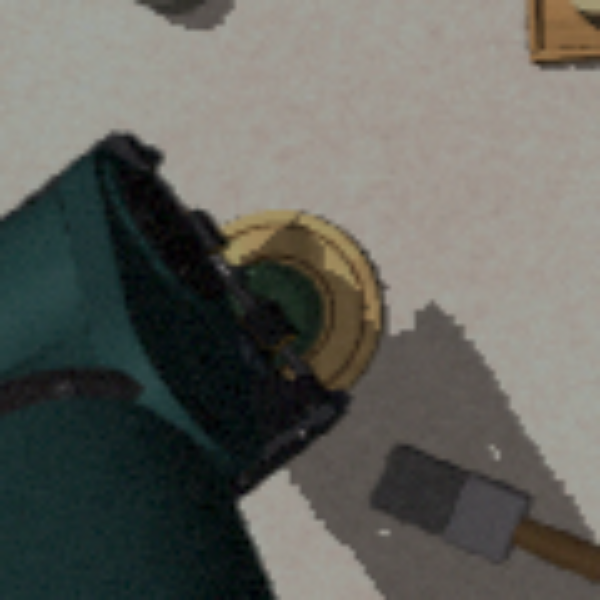

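Seen from the side, the vase looks a few mm to the −x side of the bat's centre. I'll check that by fitting the bat and vase outlines in the first images.

```bash
python3 - <<'E'
from bench import *
from h import *
np.set_printoptions(precision=1,suppress=True)
D={n:get_image(n) for n in("top","side")}
for n,box,e in(("side",(180,100,240,145),0),("top",(110,188,162,238),0)):
    im=cv2.imread(f"pics/{n}0.png").astype(int);u0,v0,u1,v1=box
    m=np.zeros(im.shape[:2],np.uint8);m[v0:v1,u0:u1]=((im[...,2]-im[...,0])>25)[v0:v1,u0:u1]
    c=max(cv2.findContours(m,0,1)[0],key=cv2.contourArea)
    el=cv2.fitEllipse(cv2.convexHull(c));P=np.array([ray(D[n],x,y,15)[:2] for x,y in c[:,0]],np.float32)
    print(n,el,ray(D[n],*el[0],15),"circle",cv2.minEnclosingCircle(P))
im=D["side"]["color"].astype(int)
g=(im[...,1]-im[...,2]>8)
g[:95]=0;g[125:]=0;g[:,:190]=0;g[:,225:]=0
for v in range(95,125,3):
    x=np.nonzero(g[v])[0]
    if len(x):print(v,x.min(),x.max(),(x.min()+x.max())/2)
o=get_obs()["tool_pos"]
for z in(30,45,67,90,120):print(z,proj(D["side"],[o[0],o[1],z+27]))
E
```

```text
side ((208.46128845214844, 121.5630874633789), (27.687158584594727, 40.9759521484375), 86.3083267211914) [449. 346.  15.] circle ((448.8218688964844, 347.75689697265625), 61.52726364135742)
top ((134.87660217285156, 212.16790771484375), (41.074241638183594, 41.711971282958984), 49.571590423583984) [450.1 346.9  15. ] circle ((450.4154052734375, 346.8856506347656), 60.12142562866211)
95 207 208 207.5
98 207 208 207.5
101 207 212 209.5
104 199 215 207.0
107 199 215 207.0
110 199 215 207.0
113 201 214 207.5
116 203 212 207.5
30 [207.2 110.9]
45 [206.9 106.8]
67 [206.4 100.7]
90 [205.9  94.1]
120 [205.2  85.2]
```

The ellipse fits from both cameras put the bat at about (449.4, 346.3). My first mask had lost part of its edge. I'll correct the target and lower the vase.

```bash
python3 to.py 449.4 346.3 72.5 40
python3 -m jog '[[[1,0.01,0.015,-0.03,0,0,0],[1,0.024,0.03,-0.07,0,0,0],[1,0.024,0.03,-0.11,0,0,0],[1,0.024,0.03,-0.15,0,0,0],[1,0.024,0.03,-0.18,0,0,0],[1,0.024,0.03,-0.195,0,0,0],[1,0.024,0.03,-0.205,0,0,0],[1,0.024,0.03,-0.205,0,0,0],[1,0.024,0.03,-0.205,0,0,0]]]'|tail -2
python3 to.py 449.4 346.3 70.5 40
```

```text
t 25.75 pos [447.9 343.8 100.3] jaw 40.0 gap 0.312 F [ 0.6  0.2 -1.4] j [ 0.61  0.34  2.05 -0.    0.76 -0.08]
shift units [ 0.012  0.021 -0.232] turn units [ 0.002 -0.001 -0.   ]
ft_force: [-0.8, 0.0, -1.4]
finger_gap: 0.313
t 26.50 pos [450.9 347.4  75.7] jaw 40.0 gap 0.313 F [-0.8  0.  -1.4] j [ 0.62  0.38  2.04 -0.    0.72 -0.08]
shift units [-0.012 -0.009 -0.044] turn units [ 0.002 -0.001 -0.   ]
```

```bash

python3 -m jog '[[[1,-0.01,-0.008,-0.01,0,0,0],[1,-0.01,-0.008,-0.02,0,0,0],[1,-0.01,-0.008,-0.03,0,0,0],[1,-0.01,-0.008,-0.035,0,0,0],[1,-0.01,-0.008,-0.035,0,0,0]]]'|tail -2
python3 to.py 449.4 346.3 70.5 40
python3 -m jog '[[[1,0,0,-0.004,0,0,0],[1,0,0,-0.007,0,0,0],[1,0,0,-0.007,0,0,0]]]'|tail -2
python3 to.py 449.4 346.3 70.5 40
```

```text
ft_force: [-1.0, 0.2, 1.2]
finger_gap: 0.314
t 26.92 pos [449.9 346.5  71.7] jaw 40.0 gap 0.314 F [-1.   0.2  1.2] j [ 0.62  0.39  2.05 -0.    0.71 -0.08]
shift units [-0.004 -0.002 -0.01 ] turn units [ 0.002 -0.001 -0.   ]
ft_force: [-0.0, -1.8, 7.7]
finger_gap: 0.317
t 27.17 pos [450.5 346.8  71.4] jaw 40.0 gap 0.317 F [-0.  -1.8  7.7] j [ 0.62  0.39  2.05 -0.    0.71 -0.08]
shift units [-0.009 -0.004 -0.008] turn units [ 0.001 -0.    -0.   ]
```

The force shows contact with the bat. I'll open gently, wait, then rise straight up, well clear of the lip.

```bash

python3 -m jog '[[[0.3,0,0,0.003,0,0,0],[0.2,0,0,0.003,0,0,0],[0.1,0,0,0.003,0,0,0],[0,0,0,0.003,0,0,0],[-0.3,0,0,0.003,0,0,0],[-0.6,0,0,0.003,0,0,0],[-1,0,0,0.003,0,0,0],[-1,0,0,0.003,0,0,0],[-1,0,0,0.003,0,0,0],[-1,0,0,0.003,0,0,0]]]'|tail -2
python3 - <<'E'
from bench import *
import cv2
d=get_image("side");cv2.imwrite("pics/s13.png",cv2.resize(d["color"][70:190,130:290],None,fx=5,fy=5))
E
```

```text
ft_force: [-0.0, -0.4, 0.7]
finger_gap: 0.906
```

View pics/s13.png

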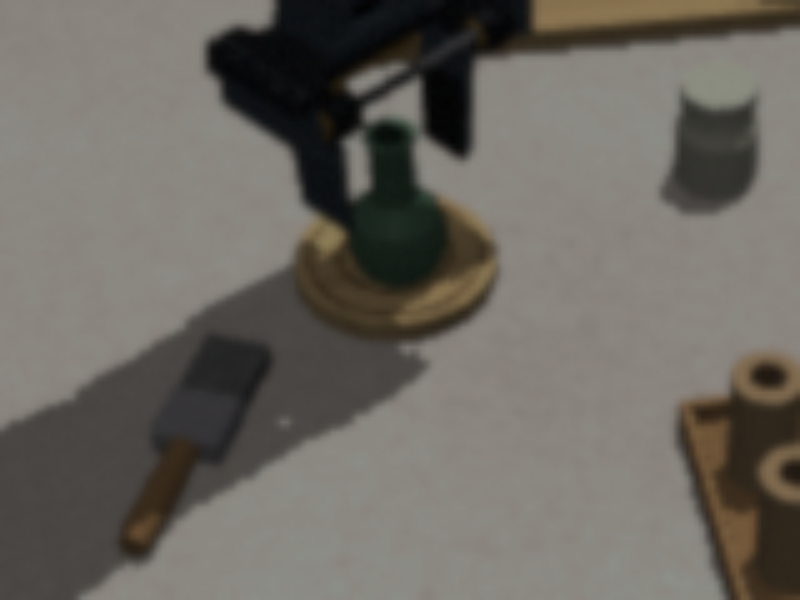

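The vase stands upright on the bat and both fingers are clear of it. I'll retreat up, then out to the left and away.

```bash

python3 -m jog '[[[-1,0,0,0.15,0,0,0],[-1,0,0,0.4,0,0,0],[-1,0,0,0.7,0,0,0],[-1,0,0,1,0,0,0],[-1,0,0,1,0,0,0]]]'|tail -2
python3 -m jog '[[[-1,-0.1,0.3,0.1,0,0,0.02],[-1,-0.2,0.6,0.2,0,0,0.03],[-1,-0.3,0.9,0.2,0,0,0.06],[-1,-0.3,1,0.2,0,0,0.06],[-1,-0.3,1,0.2,0,0,0.06]]]'|tail -1
python3 -m jog '[[[-1,-0.1,0.3,0,0,0,0.02],[-1,-0.2,0.6,0,0,0,0.03],[-1,-0.3,0.9,0,0,0,0.06],[-1,-0.3,1,0,0,0,0.06],[-1,-0.3,1,0,0,0,0.06],[-1,-0.3,1,0,0,0,0.06]]]'|tail -1
python3 - <<'E'
from bench import *
from h import *
np.set_printoptions(precision=1,suppress=True)
D={n:get_image(n) for n in("top","side")}
for n in D: cv2.imwrite(f"pics/{n}F.png",cv2.resize(D[n]["color"],None,fx=1.5,fy=1.5,interpolation=cv2.INTER_CUBIC))
cv2.imwrite("pics/bF.png",cv2.resize(D["top"]["color"][185:240,105:165],None,fx=10,fy=10,interpolation=cv2.INTER_CUBIC))
im=D["top"]["color"].astype(int)
m=np.zeros(im.shape[:2],np.uint8);m[188:216,272:304]=((im[...,0]-im[...,2])>20)[188:216,272:304]
c=max(cv2.findContours(m,0,1)[0],key=cv2.contourArea)
print("bowl",cv2.minEnclosingCircle(np.array([ray(D["top"],x,y,40)[:2] for x,y in c[:,0]],np.float32)))
E
```

```text
ft_force: [1.5, 1.0, 1.9]
finger_gap: 1.0
finger_gap: 1.0
finger_gap: 1.002
bowl ((491.2189025878906, -93.74754333496094), 29.089981079101562)
```

View pics/topF.png

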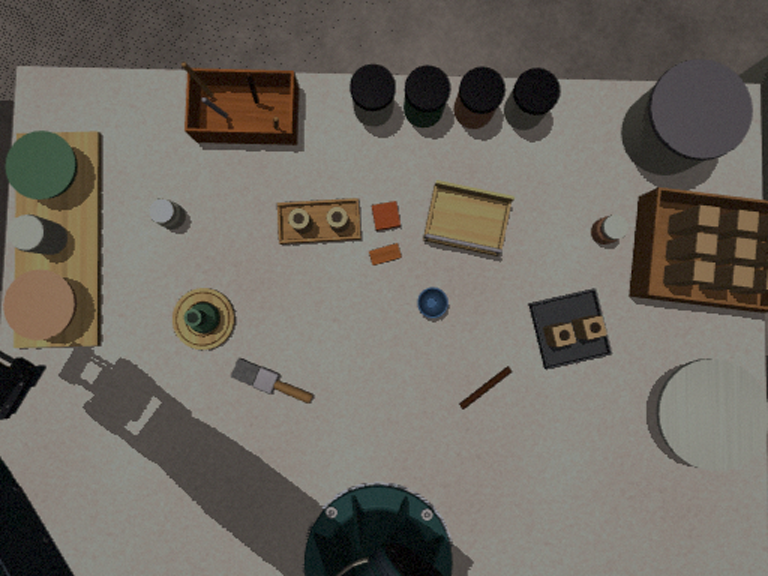

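View pics/sideF.png

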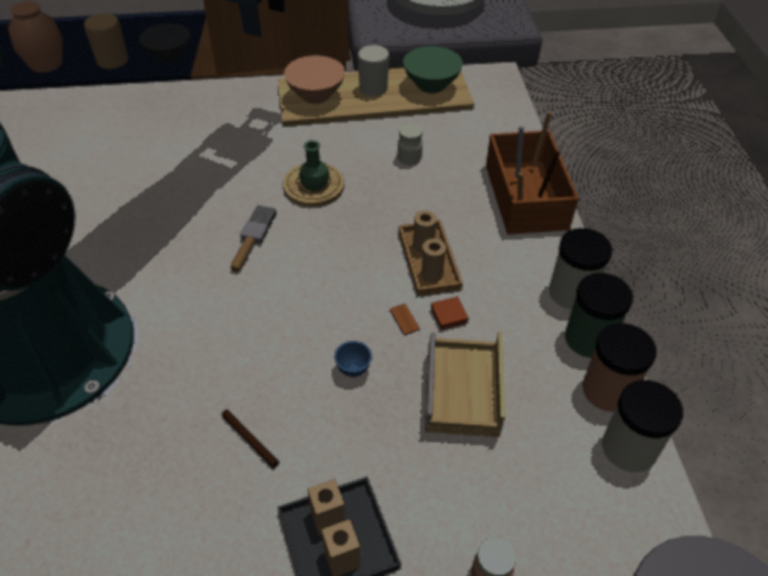

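View pics/bF.png

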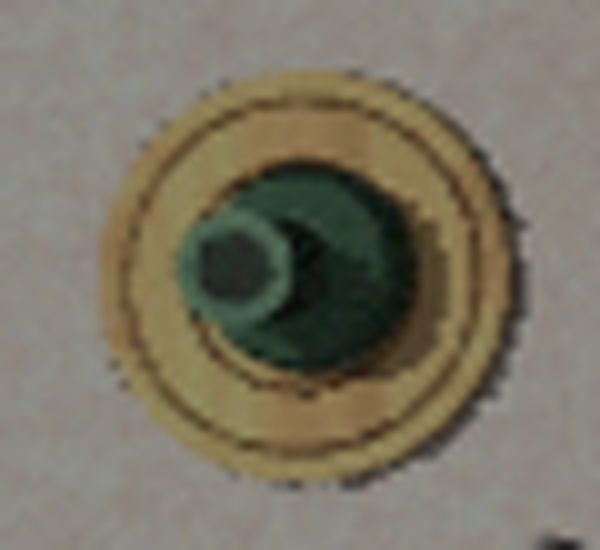

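```bash
python3 - <<'E'
from bench import *
from h import *
np.set_printoptions(precision=1,suppress=True)
d=get_image("top");im=d["color"].astype(int)
def hull(mask,box):
    u0,v0,u1,v1=box;m=np.zeros(mask.shape,np.uint8);m[v0:v1,u0:u1]=mask[v0:v1,u0:u1]
    return max(cv2.findContours(m,0,1)[0],key=cv2.contourArea)[:,0]
rb=im[...,2]-im[...,0]
P=lambda c,z:np.array([ray(d,x,y,z)[:2] for x,y in c],np.float32)
first=cv2.imread("pics/top0.png").astype(int)
L=cv2.minAreaRect(P(hull(first[...,2]-first[...,0]>30,(180,128,246,168)),20));Q=cv2.minAreaRect(P(hull(first.sum(2)<200,(345,185,415,255)),20));print(L,Q)
def dot(u,v,r=4):
    g=im.sum(2)[v-r:v+r+1,u-r:u+r+1].astype(float);w=np.clip(np.percentile(g,60)-60-g,0,None);yy,xx=np.mgrid[v-r:v+r+1,u-r:u+r+1];w*=(xx-u)**2+(yy-v)**2<=r*r
    return (w*xx).sum()/w.sum(),(w*yy).sum()/w.sum()
for nm,u,v,c,a,z in(("r",199,146,L[0],4.75,76),("r",225,145,L[0],4.75,76),("s",375,224,Q[0],14.6,74),("s",397,218,Q[0],14.6,74)):
    p=ray(d,*dot(u,v),z)[:2];a=np.radians(a);e=p-np.array(c);print(nm,p,"in tray",e@[np.cos(a),np.sin(a)],e@[-np.sin(a),np.cos(a)])
lip=ray(d,105+237/10-.45,185+267/10-.45,110);bel=ray(d,105+308/10-.45,185+267/10-.45,40)
bat=ray(d,105+308/10-.45,185+279/10-.45,15);print("lip",lip,"belly",bel,"bat",bat)
f=first;fb=hull(f[...,0]-f[...,2]>20,(272,188,304,216));print("bowl start",cv2.minEnclosingCircle(P(fb,40)))
o=get_obs();print(o["time"],o["tool_pos"],o["ft_force"])
E
```

```text
((645.921142578125, 129.33935546875), (80.08807373046875, 159.3256378173828), 4.780167102813721) ((447.2839050292969, -359.9735412597656), (130.90228271484375, 132.78897094726562), 14.164701461791992)
r [640.  160.7] in tray -3.3396143052532894 31.76424572294197
r [644.4  89.6] in tray -4.802339414604346 -39.50680435137461
s [ 435.7 -333.1] in tray -4.4324819298465234 28.898576352249506
s [ 451.6 -390.7] in tray -3.585850871950662 -30.770439857574683
lip [453.  337.9 110. ] belly [453.  338.6  40. ] bat [449.4 345.5  15. ]
bowl start ((491.2189025878906, -93.74754333496094), 29.089981079101562)
29.5333 [381.1 589.7 222.2] [-0.5  0.6 -0.6]
```

The posts and bowl check out. From above, though, the vase looks about 8 mm off the bat's centre, so I'll cross-check with the side camera.

```bash
python3 - <<'E'
from bench import *
from h import *
np.set_printoptions(precision=1,suppress=True)
d=get_image("side");im=d["color"].astype(int)
cv2.imwrite("pics/bS.png",cv2.resize(d["color"][90:140,180:240],None,fx=12,fy=12,interpolation=cv2.INTER_CUBIC))
for c in((449.4,346.3),(453,338.3)):
    print([proj(d,[*c,z]) for z in(15,40,110)])
E
```

```text
[array([208.6, 121.5]), array([208.1, 114.9]), array([206.5,  95.5])]
[array([210. , 123.2]), array([209.5, 116.6]), array([208. ,  97.2])]
```

View pics/bS.png

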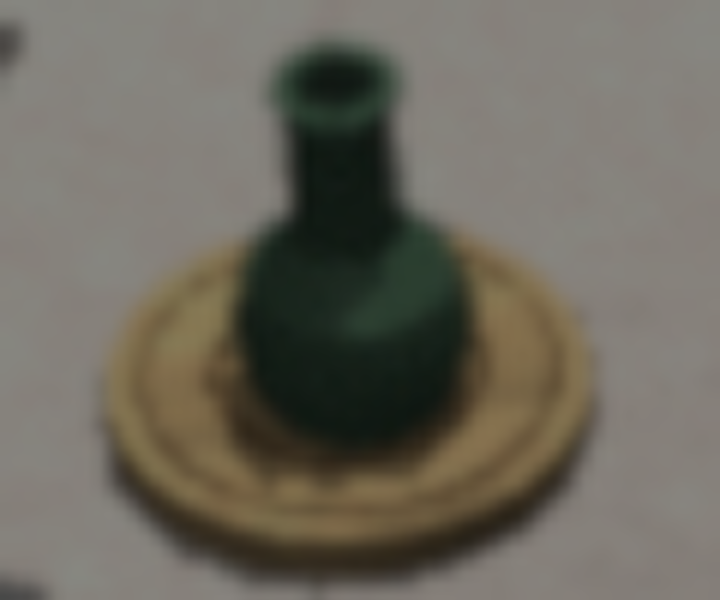

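Both cameras put the vase upright and 6–8 mm from the bat's centre. That's inside the 15 mm limit and the "about a centimetre" target, so regrasping it isn't worth the risk. I'll hand in.

```bash
python3 -c "
from bench import *
print(finish_job())"
```

```text
the job is handed in; nothing more can be done
None
```

I moved both round posts to the long wooden tray, both square posts to the square steel tray, and the vase to the plywood bat. I handed the job in at about 29.5 s of the 128 s allowed; it reported no verdict.

- **Posts:** my last check from the top camera had all four standing in the right tray. The round posts are within 5 mm of the long tray's centreline (limit 18) and at most 40 mm along it (limit 58). The square posts are within 31 mm of the tray's centre on either axis (limit 45).
- **Vase:** I lifted it about 90 mm straight up over the ledge before moving sideways. I lowered it until the force showed it touching the bat, then let go. It stands upright.
- **Bowl:** measured in the same place as at the start.
- **Robot:** parked clear of everything.

**Disagreements:**
- **Vase centring:** the vase is off the bat's centre by more than I intended. The top camera says about 8 mm and the side camera about 6 mm. Both are inside the 15 mm limit, so I left it rather than grip it again.
- **First measurements:** my first outlines of the trays, bat and bowl were about 3 mm off because of how I filtered the image. I corrected the bat before setting the vase down. The tray error only moved the posts slightly, well inside their limits.

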